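Fit the calibration load from the slide-lid case to the antenna analyser

TASK

Press down on top of the calibration case's sliding lid, just firmly enough to carry it without cracking it, and draw it toward the robot, right to its stop. Then take out the red-banded 50-ohm load and gently push it straight down onto the socket on top of the antenna analyser until it is fully home, and let go. Leave the lid open and the blue-banded short in its pocket, and do not disturb anything else on the desk.

Things in the scene. Friction and masses are not known exactly. Their poses are not given: they have to be found in the camera images.
- case: dark wooden case on grippy feet that does not shift, 220 (x) by 134 (y) by 70 high. Origin: centre of its underside; z up. Its lid opens toward its own -x end, which faces the robot. Walls 8 thick, side and rear walls 70 high, front wall 60; the pale lid runs under 4 mm wide lips along the side walls. The front bay is empty.
- rear_bay (a point): middle of the top of the black foam block in the case's rear bay, 28 above the case's underside, axes as the case's. Two round pockets of 28 diameter, 16 deep, lie 25 to its +y and -y; the load and the short stand in them, either way round. With the lid at its stop the bay is open from 51 ahead (-x) to 52 behind (+x) and 55 to each side.
- lid (a joint): travel of the lid along the case's -x, m: 0 closed, 0.105 at its open stop; starts 0 to 15 mm open. A thin flat plate 214 by 121 by 4 without handle, its top 5 below the wall tops; bends about 0.6 mm under 15 N. Runs stiffly (about 6 N along the grooves), stays where left. Fingertips pressing with 14 to 17 N carry it, lighter ones may slip. Over 20 N on lid or case cracks it.
- lid_patch (a point): centre of the black ribbed grip patch (50 by 60) in the middle of the lid, on the lid's top face, 65 above the case's underside; moves with the lid. Axes as the case's.
- load: 50-ohm load: upright cylinder, 48 high, steel skirt of 25 diameter up to z 18, black body of 22 to 24 diameter above, red band and red top; about 80 g. Origin: centre of its lower rim; z up along its axis. The skirt is open below: bore 19 diameter, 14 deep. Standing in its pocket its top is 60 above the case's underside.
- short: the short: same shape as the load but with a blue band and blue top; stays in its pocket.
- analyser: hand-held antenna analyser, grey, 85 wide by 42 deep, standing upright in a heavy desk cradle 110 by 130 that does not shift. Origin: centre of the cradle's underside; z up. Its flat top is 180 high and carries the socket at the centre. Do not push on it with fingers or arm by more than 10 N.
- socket (a point): push-on socket on top of the analyser, 183 above the desk: centre of the steel flange (27 square) on which the load's lower rim rests when fully home. From it rises a brass barrel of 16 diameter and 12 high with a tapered nose, over which the load's skirt goes. A push of over 20 N of the load on the analyser damages the socket. z up.
- mug: white mug, 80 diameter, 92 high, bystander; origin at the centre of its underside.
- mouse: black computer mouse, 105 by 62 by 31, bystander; origin at the centre of its underside.
- paddle: Morse paddle on a steel base 75 by 95, 43 high, bystander; origin at the centre of its underside.
- driver: screwdriver, 190 long, lying on the desk, bystander.
- fist_mic: black hand microphone, 100 by 58 by 30, lying on the desk, bystander; origin at the centre of its underside.
- tape_can: yellow round tin, 60 diameter, 45 high, bystander; origin at the centre of its underside.
Mind the look-alikes: they are no part of the job. What is shaped like the analyser but orange is not meant.

How it is judged (in metres and radians):
On the way, in this order (a step that is already met when the one before it is completed fails the run):
1. the lid is drawn open to its stop, the load still in its pocket (value of joint lid above 0.1 m and distance of load from where it was at the start of the episode below 0.01 m), for 0.2 s.
2. the load is lifted clear of the case (z of load in the frame of case above 0.08 m), for 0.1 s.
At the end, for the whole second after the job is handed in: The red-banded load stands on the analyser's socket, its axis within 3 mm of the socket's and within 0.06 rad of vertical, its rim within 2 mm of the flange, at rest and released; the lid is still open (0.095 m or more); the short still stands in its pocket in the case (horizontal distance between load and socket below 0.003 m and z of load in the frame of socket between -0.002 and 0.002 m and angle between load's own z axis and vertical below 0.06 rad and linear speed of load below 0.01 m/s and value of joint lid above 0.095 m and distance between short and case below 0.075 m and angle between short's own z axis and vertical below 0.15 rad); the robot touches nothing.
It fails at once if the case or its lid is pressed with more than 20 N (contact force between any of the fingers, the arm and case above 20 N).
It fails at once if the load is pushed on the analyser with more than 20 N (contact force between load and analyser above 20 N).
It fails at once if the robot pushes on the analyser with more than 10 N (contact force between any of the fingers, the arm and analyser above 10 N).
It fails at once if the short is taken out of its pocket (distance of short from where it was at the start of the episode above 0.012 m).
It fails at once if a bystander on the desk is moved by more than 15 mm (distance of any of mug, mouse, paddle, driver, fist_mic, tape_can from where it was at the start of the episode above 0.015 m).
It also fails if it takes over 72 s, if anything falls off the work surface, if the arm or the gripper's body presses on something with over 40 N, if the wrist force passes 120 N, or if a joint passes its speed limit or range.

ROBOT

A 6-joint arm with a two-finger parallel gripper is mounted at the origin on the work surface. World frame = base frame: x ahead of the robot, y to its left, z up, the work surface at z = 0. Lengths are in mm, angles in rad, forces in N, time in s.
With the tool pointing down it reaches from about 300 to 775 mm from the base axis. Payload 14.6 kg.
Tool frame: the origin (TCP) lies at the very end of the fingers, on their centre line; the grasp point (between the pads) lies 19 mm behind it; z points along the fingers, y is the line along which they close (so a half turn about z gives the same grasp; the last joint's range is limited). The gripper opens to 94 mm and grips with 3 to 60 N. Pads are 16 mm wide; open, the fingers measure 119 mm over their backs; the gripper's body (75 mm by 177 mm) begins 78 mm behind the grasp point.
Start: joints at [-1.195, 0.3, 1.521, -0, 1.321, -0.067], TCP at [235.651, -496.949, 205.446] pointing down, gripper open.
Joint ranges: [-3.03, 3.03], [-0.79, 2.21], [0.23, 2.52], [-1.04, 4.18], [0, 3.07], [-2.55, 2.55]. Speed limits (rad/s): [2.22, 2.22, 2.57, 3.14, 3.14, 3.14].

INTERFACE

Orientations are given as [roll, pitch, yaw] about the fixed x, y, z axes, in that order (R = Rz(yaw) Ry(pitch) Rx(roll)).
In Python, from cell import manip gives the robot as it stands.
- The arm moves only by the tool servo_tool, never from a script. Its argument "motion" is a list that holds one entry, the list of rows, each a list of 7 numbers: the shift along the world's x, y, z as a fraction of full scale, then the turn, a rotation vector about the world's x, y, z as a fraction of full scale, then the closure, from 0 (fully open) to 1 (shut). In form: [[[x, y, z, rx, ry, rz, gripper], ...]]. A call has 1 to 10 rows; each row is the pose to reach, as a shift and turn from the pose commanded when the call began, turning the shorter way round; what a row does not reach only later rows make up. Full scale, the value 1, is 0.5 m for a shift and pi rad for a turn. A row lasts 1/10 s, in which the tool goes at most 50 mm and 8.59 degrees, less where a joint would pass 70% of its speed; a pose out of reach is approached as far as the arm can. A call with a number of a shift or a turn outside -1 to 1 is refused whole. A call with a gripper value outside its range is refused whole. The fingers move at their own pace and stop on an object; "newtons" is the grip in N (left out, the last holds). Time passes only in rows, so rows that repeat a pose let the fingers close. It gives the time, the measured TCP pose, the force, the opening and the grip force at its end, in the units of the state.
- manip.read_state(): the state, without advancing time (a new reading comes with each control period).
- manip.camera(name): name is "scene" or "top" or "wrist"; returns a dict with "frame" (480x640x3 uint8, red, green, blue), "range_z" (480x640 float32, mm along the optical axis (not along the pixel's ray), 0 where there is no reading), "vfov" (degrees; the focal length in pixels is half the picture's height over the tangent of half this angle, whatever the lens; pixels are square), "cx", "cy" (the principal point, pixels), "cam_to_world" (4x4, takes a point from camera to world coordinates). Camera axes: x right, y down, z forward; pixel columns grow to the right and rows downward; lengths in mm; the calibration is good to about 2 mm. A picture is of the moment at which its call begins.
- manip.sign_off(): hands the job in; it is judged then, once.
The state is a dict: "clock": time; "joints": joint angles; "qd": joint speeds; "effort": joint torques, N m; "eef_pos": TCP position; "eef_rot": TCP orientation; "wrist_force": force on the tool from outside, world axes, zero at the start; "moment": the same for the moment, N m; "finger_gap": finger opening in mm; "finger_force": force on a finger pad.
Only numpy, scipy, OpenCV 4.12 (cv2) and the standard library are available. Lean on these libraries where they do the work, as an engineer would, in place of code of your own. Each camera call takes 0.05 s, during which the arm holds its last target. There are 200 camera calls.

## Working session

There is one attempt and no reset: what is moved stays moved. The work goes in short steps, Python scripts to look and compute and a tool call to move; the robot and the scene stay as the last step left them, time stands still between calls to the robot, and variables do not carry over. Pictures are saved under pics/ and viewed, at most 10 in all, crops included, and the job is handed in when it is done.

Besides the shell and the picture viewer there is one more tool, called after "Call:" by a JSON object that holds its "op" and its "data", one argument or row to a line. servo_tool: Moves the arm, as the interface text tells. Its arguments: {"type":"object","properties":{"motion":{"type":"array"},"newtons":{"type":"number"}},"required":["motion"]}

```bash
mkdir -p pics; cat > h.py <<'E'
import numpy as np, cv2
from cell import manip
def shot(n):
    c=manip.camera(n); c['f']=240/np.tan(np.radians(c['vfov'])/2); return c
def save(c,fn,crop=None,s=1):
    im=c['frame'][...,::-1]
    if crop: im=im[crop[1]:crop[3],crop[0]:crop[2]]
    cv2.imwrite('pics/'+fn,cv2.resize(im,None,fx=s,fy=s))
def cloud(c):
    v,u=np.mgrid[:480,:640]; z=c['range_z']
    p=np.stack([(u-c['cx'])/c['f']*z,(v-c['cy'])/c['f']*z,z],-1)
    T=np.array(c['cam_to_world']); return p@T[:3,:3].T+T[:3,3]
def ray(c,u,v,h):
    T=np.array(c['cam_to_world']); d=T[:3,:3]@np.array([(u-c['cx'])/c['f'],(v-c['cy'])/c['f'],1]); o=T[:3,3]
    return o+d*(h-o[2])/d[2]
E
python3 - <<'E'
from h import *
s=manip.read_state(); print(s)
for n in('scene','top'):
    c=shot(n); save(c,n+'0.png'); np.savez(n+'0.npz',**c); print(n,c['f'],np.round(c['cam_to_world'],3).tolist())
E
```

```text
{'clock': 0.0, 'joints': array([-1.19457876e+00,  3.00465605e-01,  1.52159605e+00, -1.50087808e-05,
        1.32068394e+00, -6.66017877e-02]), 'qd': array([-1.24053306e-03,  8.59244791e-05, -5.63481987e-04, -3.40434431e-04,
       -5.13892977e-04, -9.48811085e-04]), 'effort': array([-2.04918324e-03, -5.31813920e+01, -3.52737737e+01,  7.07885530e-02,
        2.43569026e-02, -6.42584610e-05]), 'eef_pos': array([ 235.56392834, -496.70702808,  204.88300831]), 'eef_rot': array([-3.14044130e+00, -6.22258563e-05,  4.42823042e-01]), 'wrist_force': array([-0.25387185,  0.68190036, -0.86243769]), 'moment': array([-0.01682862, -0.05707707, -0.03109667]), 'finger_force': 0.0, 'finger_gap': 93.92271349346134}
scene 491.99980159499324 [[-0.857, 0.315, -0.408, 1037.069], [0.516, 0.527, -0.676, 795.002], [0.002, -0.79, -0.614, 862.969], [0.0, 0.0, 0.0, 1.0]]
top 617.6433513823937 [[0.001, -0.993, 0.118, 361.708], [-1.0, -0.001, 0.001, -0.182], [-0.001, -0.118, -0.993, 1775.931], [0.0, 0.0, 0.0, 1.0]]
```

View pics/scene0.png

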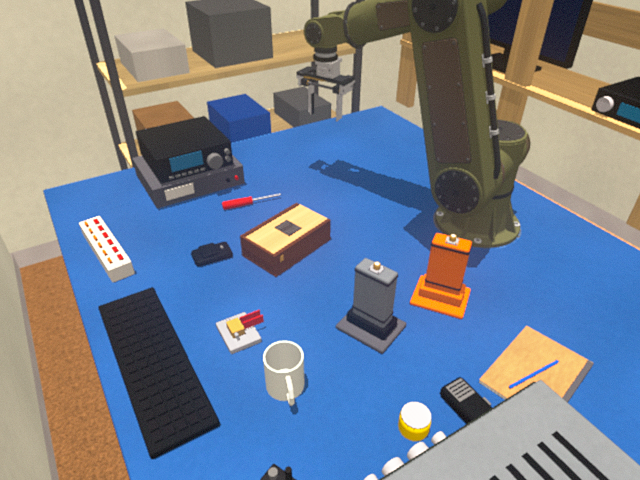

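View pics/top0.png

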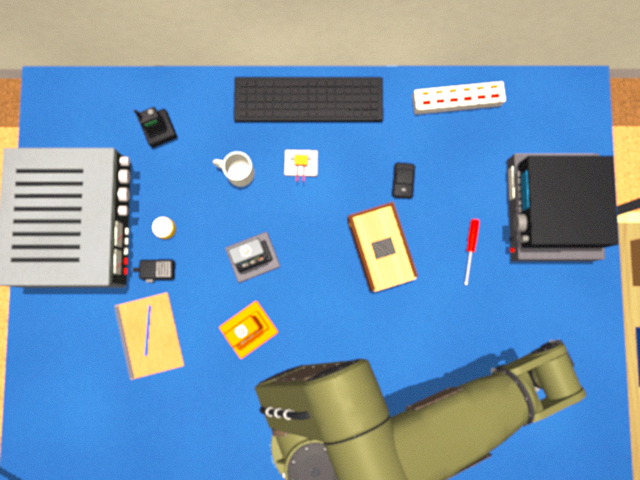

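The scene view shows the case at about (287,238) with its dark patch at (288,228), the grey analyser's socket at (377,267), and the orange look-alike at (452,238). In the top view the case is at (382,247) and the grey analyser at (252,256).

```bash
python3 - <<'E'
from h import *
L=lambda n:{k:v for k,v in np.load(n).items()}
c=L('top0.npz'); P=cloud(c); 
def comp(m,u,v):
    n,l=cv2.connectedComponents(m.astype(np.uint8)); return l==l[v,u]
roi=np.zeros((480,640),bool); roi[190:305,335:430]=1
m=roi&(P[...,2]>45)&(P[...,2]<85); m=comp(m,365,240)
r=cv2.minAreaRect(P[m][:,:2].astype(np.float32)); print('case',r,np.percentile(P[m][:,2],[5,50,95]))
g=c['frame'].sum(-1); k=m&(cv2.erode(m.astype(np.uint8),np.ones((15,15)))>0)&(g<250)
v,u=np.nonzero(k); print('patch px',u.mean(),v.mean(),k.sum(),ray(c,u.mean(),v.mean(),65), cv2.minAreaRect(np.stack([u,v],1).astype(np.float32)))
for n,(x0,y0,x1,y1) in(('top',(225,230,285,285)),('scene',(340,250,410,345))):
    c=L(n+'0.npz');P=cloud(c); roi=np.zeros((480,640),bool); roi[y0:y1,x0:x1]=1
    m=roi&(P[...,2]>172)&(P[...,2]<182.5)
    r=cv2.minAreaRect(P[m][:,:2].astype(np.float32)); print(n,'anal top',r,m.sum())
    m=roi&(P[...,2]>187)
    print(n,'barrel',m.sum(),P[m].mean(0) if m.any() else 0, P[m][:,2].max() if m.any() else 0)
    hsv=cv2.cvtColor(c['frame'],cv2.COLOR_RGB2HSV); b=roi&(P[...,2]>165)&(hsv[...,1]>60)
    v,u=np.nonzero(b); print('coloured',len(u),u.mean() if len(u) else 0,v.mean() if len(u) else 0, ray(c,u.mean(),v.mean(),194) if len(u) else 0)
E
```

```text
case ((549.1160278320312, -188.2952117919922), (225.19894409179688, 136.32980346679688), 17.35634422302246) [59.09352496 66.90116955 74.77543815]
patch px nan nan 0 [nan nan nan] ((0.0, 0.0), (0.0, 0.0), 0.0)
top anal top ((523.0396728515625, 179.48406982421875), (43.82776641845703, 85.87899780273438), 22.371885299682617) 351
top barrel 75 [495.46551325 147.61031777 466.04405828] 1775.9308061342056
coloured 8 253.375 255.0 [509.87020978 157.28371535 194.        ]
scene anal top ((526.8760375976562, 182.44863891601562), (46.02223205566406, 85.28263854980469), 24.934768676757812) 515
scene barrel 66 [712.18624877 405.59134824 435.88160458] 862.96909930103
coloured 87 371.39080459770116 272.6551724137931 [550.29295156 198.9438272  194.        ]<stdin>:10: RuntimeWarning: Mean of empty slice.
  ret = ret.dtype.type(ret / rcount)
```

The analyser top centres near (525,181) and the case centre near (549,-188) with yaw about 0.303. I'll hover over the case with the tool's y axis along the case's x axis.

Call:
{"op": "servo_tool", "data": {
  "motion": [
    [[0.62,0.614,0.2,0,0,0.455,0.4],[0.62,0.614,0.2,0,0,0.455,0.4],[0.62,0.614,0.2,0,0,0.455,0.4],[0.62,0.614,0.2,0,0,0.455,0.4],[0.62,0.614,0.2,0,0,0.455,0.4],[0.62,0.614,0.2,0,0,0.455,0.4],[0.62,0.614,0.2,0,0,0.455,0.4],[0.62,0.614,0.2,0,0,0.455,0.4],[0.62,0.614,0.2,0,0,0.455,0.4],[0.62,0.614,0.2,0,0,0.455,0.4]]
  ]
}}

```text
clock: 1.1
eef_pos: [548.4, -186.2, 305.9]
eef_rot: [3.141, 0.0, 1.883]
wrist_force: [-0.1, -0.5, -0.5]
finger_gap: 56.3
finger_force: 0.0
```

Call:
{"op": "servo_tool", "data": {
  "motion": [
    [[0,0,0,0,0,0,1],[0,0,0,0,0,0,1],[0,0,0,0,0,0,1],[0,0,0,0,0,0,1],[0,0,0,0,0,0,1],[0,0,0,0,0,0,1]]
  ]
}}

```text
clock: 1.7
eef_pos: [545.5, -190.2, 305.5]
eef_rot: [3.142, 0.0, 1.871]
wrist_force: [0.8, -0.1, -0.1]
finger_gap: 11.9
finger_force: 0.0
```

```bash
python3 - <<'E'
from h import *
c=shot('wrist'); save(c,'w1.png'); np.savez('w1.npz',**c); print(np.round(c['cam_to_world'],3).tolist(),c['f'])
P=cloud(c); m=(P[...,2]>55)&(P[...,2]<80)
s=manip.read_state();print(s['eef_pos'],s['eef_rot'],s['finger_gap'],s['wrist_force'],s['clock'],m.sum())
E
```

```text
[[0.955, 0.284, 0.08, 520.974], [0.295, -0.92, -0.257, -114.719], [0.0, 0.269, -0.963, 484.524], [0.0, 0.0, 0.0, 1.0]] 378.2306751876978
[ 545.53414299 -190.16151995  305.49541063] [3.14152667e+00 4.91804373e-05 1.87150585e+00] 8.009158698379998 [-0.58184027 -0.46427257 -0.01804908] 1.75 23928
```

View pics/w1.png

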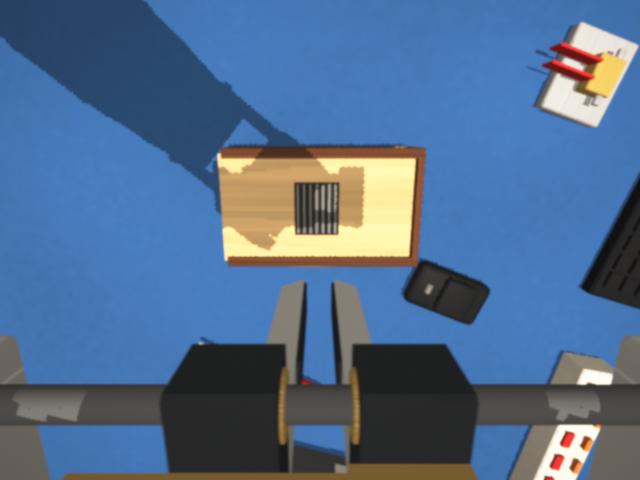

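The wrist view shows the case spanning (220,148)–(425,266), the patch centred near (317,208), and the mouse clear at (447,293).

```bash
python3 - <<'E'
from h import *
c={k:v for k,v in np.load('w1.npz').items()}
P=cloud(c); m=(P[...,2]>55)&(P[...,2]<85); m[275:]=0
print('case(depth)',cv2.minAreaRect(P[m][:,:2].astype(np.float32)))
f=c['frame'].astype(int); roi=np.zeros((480,640),bool); roi[172:246,280:352]=1
sat=cv2.cvtColor(c['frame'],cv2.COLOR_RGB2HSV)[...,1]
k=roi&(sat<90)
k=cv2.morphologyEx(k.astype(np.uint8),cv2.MORPH_CLOSE,np.ones((7,7)))
n,l,st,ce=cv2.connectedComponentsWithStats(k); i=1+st[1:,4].argmax(); print(st[i],ce[i])
cn=cv2.findContours((l==i).astype(np.uint8),0,1)[0][0][:,0,:]
W=np.array([ray(c,u,v,65) for u,v in cn]); print('patch',cv2.minAreaRect(W[:,:2].astype(np.float32)))
k=(f[...,0]>f[...,2]*1.15); k[:130]=0;k[285:]=0;k[:,:200]=0;k[:,440:]=0
k=cv2.morphologyEx(k.astype(np.uint8),cv2.MORPH_CLOSE,np.ones((9,9)))
n,l,st,ce=cv2.connectedComponentsWithStats(k); i=1+st[1:,4].argmax(); print(st[i])
cn=cv2.findContours((l==i).astype(np.uint8),0,1)[0][0][:,0,:]
W=np.array([ray(c,u,v,70) for u,v in cn]); print('case(rgb)',cv2.minAreaRect(W[:,:2].astype(np.float32)))
t=cloud(c); pm=m&(np.hypot(P[...,0]-540,P[...,1]+190)<20); print('lid z',np.median(P[pm][:,2]))
E
```

```text
case(depth) ((545.98193359375, -187.00009155273438), (224.38796997070312, 134.09999084472656), 17.14448356628418)
[ 280  183   72   63 3200] [316.338125  217.5771875]
patch ((542.2940673828125, -195.31610107421875), (81.84781646728516, 71.03113555908203), 17.163427352905273)
[  217   146   208   121 23385]
case(rgb) ((546.2409057617188, -186.43638610839844), (223.44403076171875, 134.65936279296875), 17.502470016479492)
lid z 65.24601636866788
```

Call:
{"op": "servo_tool", "data": {
  "motion": [
    [[-0.007,0.003,-0.1,0,0,0,1],[-0.007,0.003,-0.2,0,0,0,1],[-0.007,0.003,-0.3,0,0,0,1],[-0.007,0.003,-0.38,0,0,0,1],[-0.007,0.003,-0.44,0,0,0,1],[-0.007,0.003,-0.46,0,0,0,1],[-0.007,0.003,-0.466,0,0,0,1],[-0.007,0.003,-0.466,0,0,0,1],[-0.007,0.003,-0.466,0,0,0,1],[-0.007,0.003,-0.466,0,0,0,1]]
  ]
}}

```text
clock: 2.75
eef_pos: [542.7, -188.7, 73.8]
eef_rot: [3.14, 0.001, 1.872]
wrist_force: [-0.6, -0.8, -0.1]
finger_gap: 0.6
finger_force: 0.0
```

Call:
{"op": "servo_tool", "data": {
  "motion": [
    [[0,0,-0.002,0,0,0,1],[0,0,-0.004,0,0,0,1],[0,0,-0.006,0,0,0,1],[0,0,-0.008,0,0,0,1],[0,0,-0.009,0,0,0,1],[0,0,-0.01,0,0,0,1],[0,0,-0.01,0,0,0,1],[0,0,-0.01,0,0,0,1]]
  ]
}}

```text
clock: 3.55
eef_pos: [542.2, -188.4, 67.4]
eef_rot: [-3.142, -0.0, 1.872]
wrist_force: [-0.5, -0.5, -0.4]
finger_gap: 0.4
finger_force: 0.0
```

Call:
{"op": "servo_tool", "data": {
  "motion": [
    [[0,0,-0.001,0,0,0,1],[0,0,-0.002,0,0,0,1],[0,0,-0.003,0,0,0,1],[0,0,-0.003,0,0,0,1],[0,0,-0.003,0,0,0,1]]
  ]
}}

```text
clock: 4.05
eef_pos: [542.2, -188.5, 66.0]
eef_rot: [-3.142, 0.0, 1.872]
wrist_force: [0.0, -0.3, 0.3]
finger_gap: 0.2
finger_force: 0.0
```

Call:
{"op": "servo_tool", "data": {
  "motion": [
    [[0,0,-0.0005,0,0,0,1],[0,0,-0.001,0,0,0,1],[0,0,-0.001,0,0,0,1],[0,0,-0.001,0,0,0,1]]
  ]
}}

```text
clock: 4.45
eef_pos: [542.2, -188.5, 65.4]
eef_rot: [3.142, -0.0, 1.872]
wrist_force: [0.3, 0.0, 0.2]
finger_gap: 0.3
finger_force: 0.0
```

Call:
{"op": "servo_tool", "data": {
  "motion": [
    [[0,0,-0.0005,0,0,0,1],[0,0,-0.001,0,0,0,1],[0,0,-0.001,0,0,0,1],[0,0,-0.001,0,0,0,1]]
  ]
}}

```text
clock: 4.85
eef_pos: [542.2, -188.5, 65.1]
eef_rot: [3.141, 0.0, 1.872]
wrist_force: [-1.9, 1.1, 2.8]
finger_gap: 0.5
finger_force: 1.8
```

Call:
{"op": "servo_tool", "data": {
  "motion": [
    [[0,0,-0.0005,0,0,0,1],[0,0,-0.001,0,0,0,1],[0,0,-0.001,0,0,0,1],[0,0,-0.001,0,0,0,1]]
  ]
}}

```text
clock: 5.25
eef_pos: [542.2, -188.5, 64.9]
eef_rot: [3.141, 0.0, 1.872]
wrist_force: [-2.0, 0.1, 7.1]
finger_gap: 0.4
finger_force: 3.8
```

Call:
{"op": "servo_tool", "data": {
  "motion": [
    [[0,0,-0.0006,0,0,0,1],[0,0,-0.0012,0,0,0,1],[0,0,-0.0018,0,0,0,1],[0,0,-0.0018,0,0,0,1],[0,0,-0.0018,0,0,0,1]]
  ]
}}

```text
clock: 5.75
eef_pos: [542.3, -188.5, 64.6]
eef_rot: [3.141, 0.0, 1.872]
wrist_force: [-5.7, 2.2, 14.1]
finger_gap: 0.7
finger_force: 6.9
```

Call:
{"op": "servo_tool", "data": {
  "motion": [
    [[-0.0019,-0.0006,-0.0001,0,0,0,1],[-0.0038,-0.0012,-0.0002,0,0,0,1],[-0.0076,-0.0024,-0.0002,0,0,0,1],[-0.0114,-0.0036,-0.0002,0,0,0,1],[-0.0153,-0.0048,-0.0002,0,0,0,1]]
  ]
}}

```text
clock: 6.25
eef_pos: [536.1, -190.5, 64.8]
eef_rot: [3.138, 0.001, 1.872]
wrist_force: [4.9, 5.8, 10.9]
finger_gap: 0.5
finger_force: 5.0
```

Call:
{"op": "servo_tool", "data": {
  "motion": [
    [[0,0,-0.0004,0,0,0,1],[0,0,-0.0007,0,0,0,1],[0,0,-0.0007,0,0,0,1]]
  ]
}}

```text
clock: 6.55
eef_pos: [535.8, -190.6, 64.6]
eef_rot: [3.138, 0.001, 1.872]
wrist_force: [1.4, 6.4, 13.5]
finger_gap: 0.4
finger_force: 6.7
```

Call:
{"op": "servo_tool", "data": {
  "motion": [
    [[-0.0019,-0.0006,-0.0002,0,0,0,1],[-0.0038,-0.0012,-0.0003,0,0,0,1],[-0.0076,-0.0024,-0.0004,0,0,0,1],[-0.0114,-0.0036,-0.0004,0,0,0,1],[-0.0153,-0.0048,-0.0004,0,0,0,1]]
  ]
}}

```text
clock: 7.05
eef_pos: [528.6, -192.8, 64.6]
eef_rot: [3.137, 0.002, 1.872]
wrist_force: [4.4, 7.1, 13.6]
finger_gap: 0.4
finger_force: 6.8
```

```bash
python3 - <<'E'
from h import *
c=shot('wrist'); save(c,'w2.png',(160,100,480,340),2)
s=manip.read_state();print(s['eef_pos'],s['eef_rot'],s['wrist_force'],s['clock'])
E
```

```text
[ 528.36702649 -192.8906471    64.55169004] [3.13735995e+00 1.48837510e-03 1.87234655e+00] [ 3.21000763  6.8785367  14.0182132 ] 7.1
```

View pics/w2.png

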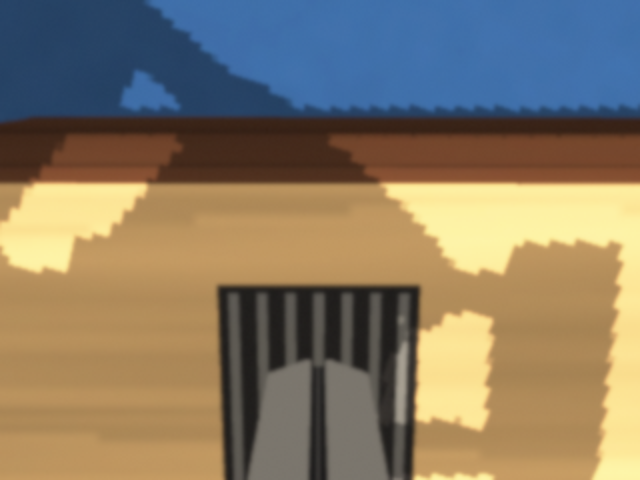

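The lid is being carried: the patch spans (220–418) in the crop and the fingertips at (318,365) are still centred on it.

Call:
{"op": "servo_tool", "data": {
  "motion": [
    [[-0.003,-0.0009,-0.0001,0,0,0,1],[-0.007,-0.0022,-0.0001,0,0,0,1],[-0.011,-0.0034,-0.0002,0,0,0,1],[-0.015,-0.0047,-0.0002,0,0,0,1],[-0.019,-0.0059,-0.0002,0,0,0,1],[-0.023,-0.0071,-0.0002,0,0,0,1],[-0.027,-0.0084,-0.0002,0,0,0,1],[-0.031,-0.0096,-0.0002,0,0,0,1]]
  ]
}}

```text
clock: 7.9
eef_pos: [513.1, -197.6, 64.5]
eef_rot: [3.137, 0.002, 1.872]
wrist_force: [3.7, 8.3, 14.5]
finger_gap: 1.0
finger_force: 7.3
```

Call:
{"op": "servo_tool", "data": {
  "motion": [
    [[-0.003,-0.0007,0,0,0,0,1],[-0.007,-0.0018,0,0,0,0,1],[-0.011,-0.0028,0,0,0,0,1],[-0.015,-0.0039,0,0,0,0,1],[-0.019,-0.0051,0,0,0,0,1],[-0.023,-0.0063,0,0,0,0,1],[-0.027,-0.0076,0,0,0,0,1],[-0.031,-0.0088,0,0,0,0,1]]
  ]
}}

```text
clock: 8.7
eef_pos: [497.7, -202.4, 64.5]
eef_rot: [3.137, 0.002, 1.872]
wrist_force: [5.4, 5.3, 14.6]
finger_gap: 1.1
finger_force: 7.2
```

Call:
{"op": "servo_tool", "data": {
  "motion": [
    [[-0.003,-0.0008,0,0,0,0,1],[-0.007,-0.0021,0,0,0,0,1],[-0.011,-0.0033,0,0,0,0,1],[-0.015,-0.0046,0,0,0,0,1],[-0.019,-0.0058,0,0,0,0,1],[-0.023,-0.007,0,0,0,0,1],[-0.027,-0.0083,0,0,0,0,1],[-0.031,-0.0095,0,0,0,0,1]]
  ]
}}

```text
clock: 9.5
eef_pos: [482.2, -207.1, 64.5]
eef_rot: [3.137, 0.002, 1.872]
wrist_force: [4.2, 6.1, 14.4]
finger_gap: 0.7
finger_force: 7.4
```

Call:
{"op": "servo_tool", "data": {
  "motion": [
    [[-0.003,-0.0008,0,0,0,0,1],[-0.007,-0.002,0,0,0,0,1],[-0.011,-0.0032,0,0,0,0,1],[-0.015,-0.0045,0,0,0,0,1],[-0.019,-0.0057,0,0,0,0,1],[-0.023,-0.0069,0,0,0,0,1],[-0.027,-0.0082,0,0,0,0,1],[-0.031,-0.0094,0,0,0,0,1]]
  ]
}}

```text
clock: 10.3
eef_pos: [466.7, -211.9, 64.5]
eef_rot: [3.137, 0.002, 1.872]
wrist_force: [5.4, 6.0, 14.9]
finger_gap: 0.2
finger_force: 7.5
```

Call:
{"op": "servo_tool", "data": {
  "motion": [
    [[-0.003,-0.0008,0,0,0,0,1],[-0.007,-0.002,0,0,0,0,1],[-0.011,-0.0032,0,0,0,0,1],[-0.015,-0.0045,0,0,0,0,1],[-0.019,-0.0057,0,0,0,0,1],[-0.023,-0.0069,0,0,0,0,1],[-0.026,-0.0079,0,0,0,0,1]]
  ]
}}

```text
clock: 11.0
eef_pos: [453.6, -216.0, 64.5]
eef_rot: [3.137, 0.002, 1.872]
wrist_force: [5.4, 6.7, 14.9]
finger_gap: 0.9
finger_force: 7.6
```

Call:
{"op": "servo_tool", "data": {
  "motion": [
    [[-0.002,-0.0006,0,0,0,0,1],[-0.004,-0.0012,0,0,0,0,1],[-0.006,-0.0018,0,0,0,0,1],[-0.008,-0.0024,0,0,0,0,1]]
  ]
}}

```text
clock: 11.4
eef_pos: [449.7, -217.2, 64.5]
eef_rot: [3.137, 0.003, 1.872]
wrist_force: [5.4, 6.2, 15.3]
finger_gap: 0.1
finger_force: 7.7
```

Call:
{"op": "servo_tool", "data": {
  "motion": [
    [[-0.002,-0.0006,0,0,0,0,1],[-0.004,-0.0012,0,0,0,0,1],[-0.006,-0.0018,0,0,0,0,1]]
  ]
}}

```text
clock: 11.7
eef_pos: [446.7, -218.1, 64.5]
eef_rot: [3.137, 0.003, 1.872]
wrist_force: [4.8, 5.5, 15.2]
finger_gap: 0.5
finger_force: 7.7
```

Call:
{"op": "servo_tool", "data": {
  "motion": [
    [[-0.002,-0.0006,0,0,0,0,1],[-0.004,-0.0012,0,0,0,0,1]]
  ]
}}

```text
clock: 11.9
eef_pos: [445.1, -218.7, 64.6]
eef_rot: [3.136, 0.003, 1.872]
wrist_force: [9.7, 5.2, 14.7]
finger_gap: 0.3
finger_force: 6.7
```

Call:
{"op": "servo_tool", "data": {
  "motion": [
    [[0,0,0.004,0,0,0,1],[0,0,0.04,0,0,0,1],[0,0,0.12,0,0,0,1],[0.08,0.02,0.2,0,0,0,0.4],[0.16,0.04,0.28,0,0,0,0.4],[0.25,0.077,0.33,0,0,0,0.4],[0.25,0.077,0.33,0,0,0,0.4],[0.25,0.077,0.33,0,0,0,0.4],[0.25,0.077,0.33,0,0,0,0.4]]
  ]
}}

```text
clock: 12.8
eef_pos: [567.1, -180.1, 226.6]
eef_rot: [-3.14, -0.001, 1.872]
wrist_force: [-0.8, -0.4, -0.5]
finger_gap: 44.9
finger_force: 0.0
```

```bash
python3 - <<'E'
from h import *
c=shot('wrist'); save(c,'w3.png'); np.savez('w3.npz',**c)
s=manip.read_state();print(s['eef_pos'],s['eef_rot'],s['wrist_force'],s['clock'])
hsv=cv2.cvtColor(c['frame'],cv2.COLOR_RGB2HSV); P=cloud(c)
near=(P[...,2]>30)&(P[...,2]<68)&(np.hypot(P[...,0]-594,P[...,1]+172)<60)
for n,h in(('red',(hsv[...,0]<8)|(hsv[...,0]>172)),('blue',(hsv[...,0]>100)&(hsv[...,0]<130))):
    m=near&h&(hsv[...,1]>130)&(hsv[...,2]>70)&(P[...,2]>56); k,l,st,ce=cv2.connectedComponentsWithStats(m.astype(np.uint8))
    for i in range(1,k):
        if st[i,4]>60: print(n,st[i],ce[i],ray(c,*ce[i],60),np.median(P[l==i],0))
E
```

```text
[ 566.80923656 -180.2985296   226.58069208] [-3.13993270e+00 -1.09532181e-03  1.87194265e+00] [-1.06116647 -0.10467414  0.03463368] 12.85
red [339 240  24  24 455] [350.66813187 251.73406593] [ 602.60083645 -195.28554365   60.        ] [ 602.60056216 -195.27600292   59.87602981]
blue [340 188  25  25 500] [352.114 199.906] [ 588.05128177 -147.71688114   60.        ] [ 588.08093419 -147.70832243   59.92534558]
```

View pics/w3.png

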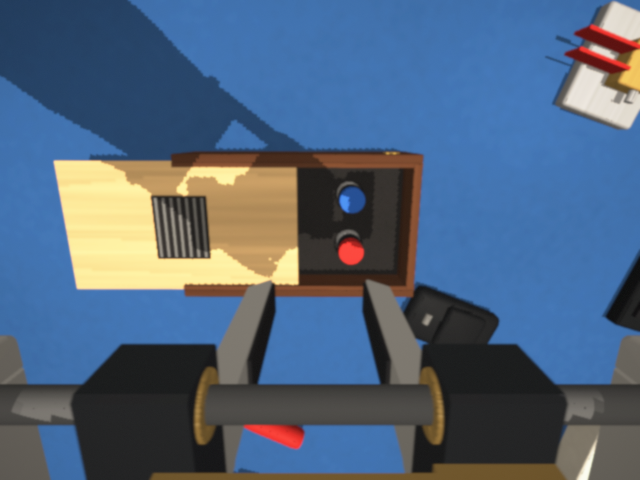

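The wrist view shows the lid open, the red load at (351,252) on the case's -y side, and the blue short at (352,200).

Call:
{"op": "servo_tool", "data": {
  "motion": [
    [[0.071,-0.03,0,0,0,0,0.4],[0.071,-0.03,-0.08,0,0,0,0.4],[0.071,-0.03,-0.16,0,0,0,0.4],[0.071,-0.03,-0.23,0,0,0,0.4],[0.071,-0.03,-0.254,0,0,0,0.4],[0.071,-0.03,-0.254,0,0,0,0.4],[0.071,-0.03,-0.254,0,0,0,0.4],[0.071,-0.03,-0.254,0,0,0,0.4]]
  ]
}}

```text
clock: 13.65
eef_pos: [604.0, -195.5, 103.0]
eef_rot: [3.139, 0.002, 1.872]
wrist_force: [0.5, -0.2, 0.2]
finger_gap: 56.4
finger_force: 0.0
```

```bash
python3 - <<'E'
from h import *
c=shot('wrist'); save(c,'w4.png')
s=manip.read_state();print(s['eef_pos'],s['eef_rot'],s['finger_gap'],s['clock'])
hsv=cv2.cvtColor(c['frame'],cv2.COLOR_RGB2HSV); P=cloud(c)
m=((hsv[...,0]<8)|(hsv[...,0]>172))&(hsv[...,1]>130)&(P[...,2]>57)&(P[...,2]<64)
k,l,st,ce=cv2.connectedComponentsWithStats(m.astype(np.uint8))
for i in range(1,k):
    if st[i,4]>60: print(st[i],ce[i],ray(c,*ce[i],60))
E
```

```text
[ 603.96609333 -195.38992591  102.68563077] [3.13944844e+00 1.70787271e-03 1.87212997e+00] 56.35002292712548 13.7
[ 300  252   37   36 1039] [318.24735322 269.81520693] [ 602.8022664  -195.44440299   60.        ]
```

Call:
{"op": "servo_tool", "data": {
  "motion": [
    [[-0.0015,0,-0.03,0,0,0,0.4],[-0.0015,0,-0.06,0,0,0,0.4],[-0.0015,0,-0.09,0,0,0,0.4],[-0.0015,0,-0.11,0,0,0,0.4],[-0.0015,0,-0.125,0,0,0,0.4],[-0.0015,0,-0.134,0,0,0,0.4],[-0.0015,0,-0.134,0,0,0,0.4],[-0.0015,0,-0.134,0,0,0,0.4],[-0.0015,0,-0.134,0,0,0,0.4]]
  ]
}}

```text
clock: 14.6
eef_pos: [602.9, -195.2, 34.4]
eef_rot: [3.141, 0.001, 1.872]
wrist_force: [0.3, -0.6, -0.3]
finger_gap: 56.0
finger_force: 0.0
```

Fingers are around the load; closing with a moderate grip.

Call:
{"op": "servo_tool", "data": {
  "motion": [
    [[0,0,0,0,0,0,0.6],[0,0,0,0,0,0,0.7],[0,0,0,0,0,0,0.78],[0,0,0,0,0,0,0.9],[0,0,0,0,0,0,0.9],[0,0,0,0,0,0,0.9],[0,0,0,0,0,0,0.9],[0,0,0,0,0,0,0.9]]
  ],
  "newtons": 20
}}

```text
clock: 15.4
eef_pos: [602.7, -195.0, 33.8]
eef_rot: [3.141, 0.0, 1.872]
wrist_force: [0.6, -0.2, 0.7]
finger_gap: 22.0
finger_force: 20.0
```

Call:
{"op": "servo_tool", "data": {
  "motion": [
    [[0,0,0.02,0,0,0,0.9],[0,0,0.06,0,0,0,0.9],[0,0,0.12,0,0,0,0.9],[0,0,0.18,0,0,0,0.9],[0,0,0.25,0,0,0,0.9],[0,0,0.33,0,0,0,0.9],[0,0,0.41,0,0,0,0.9],[0,0,0.48,0,0,0,0.9],[0,0,0.512,0,0,0,0.9],[0,0,0.512,0,0,0,0.9]]
  ]
}}

```text
clock: 16.4
eef_pos: [602.9, -195.2, 293.0]
eef_rot: [3.138, 0.003, 1.872]
wrist_force: [-0.3, -0.1, -1.2]
finger_gap: 21.7
finger_force: 20.0
```

Call:
{"op": "servo_tool", "data": {
  "motion": [
    [[-0.01,0.04,0,0,0,0,0.9],[-0.03,0.12,0,0,0,0,0.9],[-0.055,0.21,0,0,0,0,0.9],[-0.08,0.3,0,0,0,0,0.9],[-0.105,0.39,0,0,0,0,0.9],[-0.13,0.48,0,0,0,0,0.9],[-0.15,0.56,0,0,0,0,0.9],[-0.162,0.61,0,0,0,0,0.9],[-0.166,0.63,0,0,0,0,0.9],[-0.166,0.63,0,0,0,0,0.9]]
  ]
}}

```text
clock: 17.4
eef_pos: [519.2, 120.6, 289.0]
eef_rot: [-3.14, -0.0, 1.874]
wrist_force: [0.3, -0.9, -0.9]
finger_gap: 22.2
finger_force: 20.0
```

Call:
{"op": "servo_tool", "data": {
  "motion": [
    [[0,0,0,0,0,0,0.9],[0,0,0,0,0,0,0.9],[0,0,0,0,0,0,0.9]]
  ]
}}

```text
clock: 17.7
eef_pos: [519.8, 119.0, 289.6]
eef_rot: [-3.141, 0.0, 1.871]
wrist_force: [0.4, 1.8, -0.9]
finger_gap: 22.0
finger_force: 20.0
```

```bash
python3 - <<'E'
from h import *
c=shot('wrist'); save(c,'w5.png'); np.savez('w5.npz',**c)
s=manip.read_state();print(s['eef_pos'],s['eef_rot'],s['finger_gap'],s['clock'])
E
```

```text
[519.81729252 119.13880949 289.71158631] [-3.14147855e+00  4.17055816e-05  1.87103714e+00] 21.718051276501097 17.75
```

View pics/w5.png

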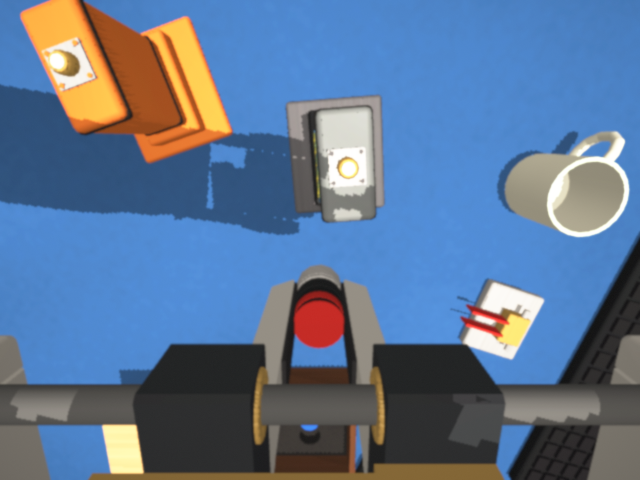

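The socket barrel is at (348,168) on the grey analyser, and the held load's red top is at (319,319), upright between the pads.

```bash
cat > sock.py <<'E'
from h import *
def sock(c,uv):
    hsv=cv2.cvtColor(c['frame'],cv2.COLOR_RGB2HSV); P=cloud(c); v,u=np.mgrid[:480,:640]
    near=np.hypot(u-uv[0],v-uv[1])<30
    b=near&(hsv[...,0]>12)&(hsv[...,0]<35)&(hsv[...,1]>90)
    x,y,w,h=cv2.boundingRect(b.astype(np.uint8)); print('brass',x,y,w,h,ray(c,x+w/2-.5,y+h/2-.5,192))
    m=near&(P[...,2]>190)&(P[...,2]<205); print('barrel depth',m.sum(),P[m].mean(0) if m.any() else '')
    w=near&((hsv[...,2]>205)|b)
    k=cv2.morphologyEx(w.astype(np.uint8),cv2.MORPH_CLOSE,np.ones((7,7)))
    cn=max(cv2.findContours(k,0,1)[0],key=cv2.contourArea)[:,0,:]
    print('flange',cv2.minAreaRect(np.array([ray(c,*p,183)[:2] for p in cn],np.float32)))
E
python3 - <<'E'
from sock import *
c={k:v for k,v in np.load('w5.npz').items()}; sock(c,(348,168))
hsv=cv2.cvtColor(c['frame'],cv2.COLOR_RGB2HSV); P=cloud(c)
m=((hsv[...,0]<8)|(hsv[...,0]>172))&(hsv[...,1]>130); m[:285]=0;m[355:]=0;m[:,:285]=0;m[:,355:]=0
z=P[...,2][m]; print('red z',np.percentile(z,[5,50,95])); m&=(P[...,2]>313)
x,y,w,h=cv2.boundingRect(m.astype(np.uint8)); print(x,y,w,h,ray(c,x+w/2-.5,y+h/2-.5,np.median(P[...,2][m])),P[m].mean(0))
E
```

```text
brass 338 157 20 22 [521.30659226 181.12146968 192.        ]
barrel depth 377 [521.27731142 181.11893332 194.24843843]
flange ((521.6126708984375, 180.9263916015625), (32.74403381347656, 40.58539581298828), 21.274751663208008)
red z [306.07793387 315.55618676 316.77782105]
293 299 52 48 [518.72623001 118.82854826 315.74691559] [518.66660107 118.97310993 316.62621519]
```

Call:
{"op": "servo_tool", "data": {
  "motion": [
    [[0.004,0.044,-0.03,0,0,0,0.9],[0.004,0.044,-0.06,0,0,0,0.9],[0.004,0.044,-0.09,0,0,0,0.9],[0.004,0.044,-0.115,0,0,0,0.9],[0.004,0.044,-0.124,0,0,0,0.9],[0.004,0.044,-0.124,0,0,0,0.9],[0.004,0.044,-0.124,0,0,0,0.9],[0.004,0.044,-0.124,0,0,0,0.9],[0.004,0.044,-0.124,0,0,0,0.9]]
  ]
}}

```text
clock: 18.65
eef_pos: [521.8, 142.0, 228.3]
eef_rot: [3.141, 0.0, 1.872]
wrist_force: [0.1, 0.3, -1.0]
finger_gap: 21.8
finger_force: 20.0
```

```bash
python3 - <<'E'
from sock import *
c=shot('wrist'); save(c,'w6.png',(220,130,420,280),4); np.savez('w6.npz',**c)
c2=shot('scene'); np.savez('s6.npz',**c2)
s=manip.read_state();p=s['eef_pos'];print(p,s['eef_rot'],s['finger_gap'],s['clock'])
T=np.linalg.inv(c['cam_to_world']); q=T@np.array([521.3,181.1,194,1]); u,v=c['f']*q[0]/q[2]+c['cx'],c['f']*q[1]/q[2]+c['cy']; print(u,v)
sock(c,(u,v))
hsv=cv2.cvtColor(c['frame'],cv2.COLOR_RGB2HSV); P=cloud(c)
m=((hsv[...,0]<8)|(hsv[...,0]>172))&(hsv[...,1]>130); m[:285]=0;m[355:]=0;m[:,:285]=0;m[:,355:]=0; m&=P[...,2]>p[2]+23
x,y,w,h=cv2.boundingRect(m.astype(np.uint8)); print(x,y,w,h,ray(c,x+w/2-.5,y+h/2-.5,p[2]+26))
E
```

```text
[521.69515665 141.97646794 228.11054791] [3.14106591e+00 5.54574815e-05 1.87220878e+00] 22.02827482825137 18.75
339.8298336135622 213.8098554328217
brass 327 199 26 28 [521.10645763 181.43431251 192.        ]
barrel depth 569 [521.18378159 181.46604261 194.23748463]
flange ((524.1512451171875, 185.82676696777344), (24.36248779296875, 25.593523025512695), 27.257118225097656)
293 298 52 49 [520.60596685 141.86145384 254.11054791]
```

View pics/w6.png

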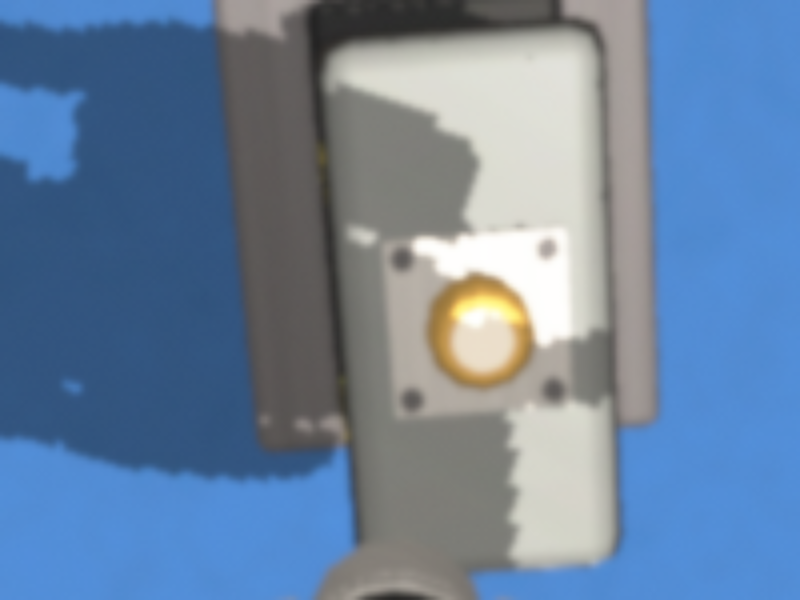

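The nose top centres at crop (483,343), the flange corners at (387,240), (567,230), (573,405), (395,418), and the load's skirt is entering from the bottom centred at crop x≈396.

```bash
python3 - <<'E'
from h import *
c={k:v for k,v in np.load('w6.npz').items()}
g=lambda a,b:(220+(a+.5)/4-.5,130+(b+.5)/4-.5)
print('nose',ray(c,*g(483,343),195))
W=np.array([ray(c,*g(*p),183)[:2] for p in((387,240),(567,230),(573,405),(395,418))]); print('flange',W.mean(0),np.linalg.norm(np.roll(W,1,0)-W,axis=1))
T=np.linalg.inv(c['cam_to_world']); 
for z in(206,254):
    q=T@np.array([521.7,142,z,1]); print('tcp px',z,c['f']*q[0]/q[2]+c['cx'],c['f']*q[1]/q[2]+c['cy'])
f=c['frame']; 
# skirt edges in row 275 of the wrist picture
print([ (u,int(f[272,u].sum())) for u in range(292,348,2)])
E
```

```text
nose [521.76561794 180.4990865  195.        ]
flange [521.9268802  180.96620022] [27.19781032 26.64871292 26.662966   27.22887654]
tcp px 206 320.3339744280338 282.6879414927039
tcp px 254 320.9300789512839 322.2717131819
[(292, 436), (294, 436), (296, 436), (298, 436), (300, 430), (302, 394), (304, 370), (306, 373), (308, 375), (310, 382), (312, 385), (314, 393), (316, 405), (318, 395), (320, 403), (322, 403), (324, 390), (326, 379), (328, 371), (330, 366), (332, 362), (334, 350), (336, 328), (338, 335), (340, 344), (342, 356), (344, 358), (346, 361)]
```

Call:
{"op": "servo_tool", "data": {
  "motion": [
    [[0.0022,0.03,0,0,0,0,0.9],[0.0022,0.055,0,0,0,0,0.9],[0.0022,0.073,0,0,0,0,0.9],[0.0022,0.078,0,0,0,0,0.9],[0.0022,0.078,0,0,0,0,0.9],[0.0022,0.078,0,0,0,0,0.9],[0.0022,0.078,0,0,0,0,0.9],[0.0022,0.078,0,0,0,0,0.9]]
  ]
}}

```text
clock: 19.55
eef_pos: [522.7, 180.7, 227.8]
eef_rot: [3.142, 0.0, 1.872]
wrist_force: [0.2, -0.2, -1.4]
finger_gap: 22.0
finger_force: 20.0
```

Call:
{"op": "servo_tool", "data": {
  "motion": [
    [[0,0,-0.005,0,0,0,0.9],[0,0,-0.01,0,0,0,0.9],[0,0,-0.014,0,0,0,0.9],[0,0,-0.016,0,0,0,0.9],[0,0,-0.016,0,0,0,0.9],[0,0,-0.016,0,0,0,0.9]]
  ]
}}

```text
clock: 20.15
eef_pos: [522.7, 181.0, 219.8]
eef_rot: [3.142, 0.0, 1.872]
wrist_force: [-0.3, 0.2, -0.4]
finger_gap: 22.1
finger_force: 20.0
```

```bash
python3 - <<'E'
from h import *
c=shot('scene'); np.savez('s7.npz',**c); save(c,'s7.png',(335,220,415,280),10)
s=manip.read_state();print(s['eef_pos'],s['eef_rot'],s['wrist_force'],s['clock'])
E
```

```text
[522.74114366 180.95354067 219.88646164] [3.14144382e+00 1.41387376e-05 1.87223736e+00] [-0.02862891  0.92843032 -1.27142986] 20.2
```

View pics/s7.png

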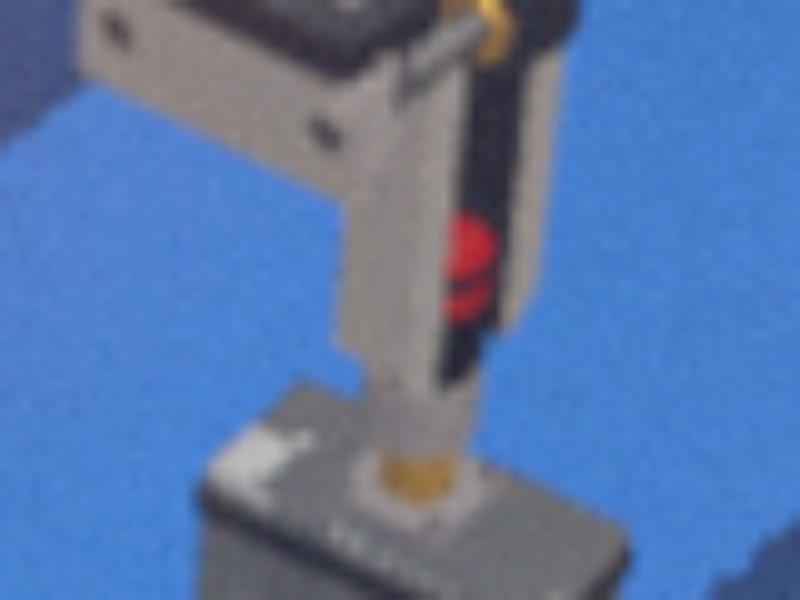

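The scene crop shows the skirt (x 362–475) right over the brass barrel (382–458), so they line up. I'll descend gently.

Call:
{"op": "servo_tool", "data": {
  "motion": [
    [[0,0,-0.002,0,0,0,0.9],[0,0,-0.004,0,0,0,0.9],[0,0,-0.006,0,0,0,0.9],[0,0,-0.008,0,0,0,0.9],[0,0,-0.008,0,0,0,0.9]]
  ]
}}

```text
clock: 20.7
eef_pos: [522.7, 180.9, 215.6]
eef_rot: [-3.141, 0.0, 1.872]
wrist_force: [0.2, 0.3, -0.8]
finger_gap: 21.8
finger_force: 20.0
```

Call:
{"op": "servo_tool", "data": {
  "motion": [
    [[0,0,-0.001,0,0,0,0.9],[0,0,-0.002,0,0,0,0.9],[0,0,-0.003,0,0,0,0.9],[0,0,-0.004,0,0,0,0.9],[0,0,-0.004,0,0,0,0.9]]
  ]
}}

```text
clock: 21.2
eef_pos: [522.7, 180.9, 213.7]
eef_rot: [-3.141, 0.0, 1.872]
wrist_force: [0.1, -0.0, -0.7]
finger_gap: 21.9
finger_force: 20.0
```

Call:
{"op": "servo_tool", "data": {
  "motion": [
    [[0,0,-0.002,0,0,0,0.9],[0,0,-0.004,0,0,0,0.9],[0,0,-0.006,0,0,0,0.9],[0,0,-0.006,0,0,0,0.9]]
  ]
}}

```text
clock: 21.6
eef_pos: [522.6, 180.9, 210.6]
eef_rot: [-3.141, -0.0, 1.872]
wrist_force: [0.1, -0.1, -0.9]
finger_gap: 22.1
finger_force: 20.0
```

Call:
{"op": "servo_tool", "data": {
  "motion": [
    [[0,0,-0.002,0,0,0,0.9],[0,0,-0.004,0,0,0,0.9],[0,0,-0.006,0,0,0,0.9],[0,0,-0.006,0,0,0,0.9]]
  ]
}}

```text
clock: 22.0
eef_pos: [522.6, 180.9, 207.6]
eef_rot: [-3.141, 0.0, 1.872]
wrist_force: [0.1, -0.0, -0.7]
finger_gap: 21.9
finger_force: 20.0
```

Call:
{"op": "servo_tool", "data": {
  "motion": [
    [[0,0,-0.001,0,0,0,0.9],[0,0,-0.002,0,0,0,0.9],[0,0,-0.003,0,0,0,0.9],[0,0,-0.003,0,0,0,0.9]]
  ]
}}

```text
clock: 22.4
eef_pos: [522.7, 180.9, 206.2]
eef_rot: [-3.142, -0.0, 1.872]
wrist_force: [-0.0, -0.2, -1.6]
finger_gap: 22.4
finger_force: 20.0
```

Call:
{"op": "servo_tool", "data": {
  "motion": [
    [[0,0,-0.001,0,0,0,0.9],[0,0,-0.002,0,0,0,0.9],[0,0,-0.002,0,0,0,0.9]]
  ]
}}

```text
clock: 22.7
eef_pos: [522.7, 180.9, 205.2]
eef_rot: [-3.141, -0.0, 1.872]
wrist_force: [0.3, -0.5, -1.3]
finger_gap: 21.9
finger_force: 20.0
```

Call:
{"op": "servo_tool", "data": {
  "motion": [
    [[0,0,-0.001,0,0,0,0.9],[0,0,-0.001,0,0,0,0.9],[0,0,-0.001,0,0,0,0.9]]
  ]
}}

```text
clock: 23.0
eef_pos: [522.7, 180.9, 204.8]
eef_rot: [3.142, 0.0, 1.872]
wrist_force: [-0.6, -0.3, -1.2]
finger_gap: 22.2
finger_force: 20.0
```

Call:
{"op": "servo_tool", "data": {
  "motion": [
    [[0,0,-0.001,0,0,0,0.9],[0,0,-0.001,0,0,0,0.9],[0,0,-0.001,0,0,0,0.9]]
  ]
}}

```text
clock: 23.3
eef_pos: [522.8, 181.0, 204.8]
eef_rot: [3.141, 0.0, 1.872]
wrist_force: [-0.8, -0.7, 4.6]
finger_gap: 22.2
finger_force: 20.0
```

Call:
{"op": "servo_tool", "data": {
  "motion": [
    [[0,0,-0.0005,0,0,0,0.9],[0,0,-0.0008,0,0,0,0.9],[0,0,-0.0008,0,0,0,0.9]]
  ]
}}

```text
clock: 23.6
eef_pos: [522.8, 181.0, 204.7]
eef_rot: [3.141, 0.0, 1.872]
wrist_force: [-2.5, -0.5, 9.7]
finger_gap: 21.9
finger_force: 20.0
```

Stiff contact at exactly the expected height. I'll relax the push, release, and lift away.

Call:
{"op": "servo_tool", "data": {
  "motion": [
    [[0,0,0.0014,0,0,0,0.9],[0,0,0.0014,0,0,0,0.9],[0,0,0.0014,0,0,0,0.7],[0,0,0.0014,0,0,0,0.6],[0,0,0.0014,0,0,0,0.5],[0,0,0.0014,0,0,0,0.5],[0,0,0.0014,0,0,0,0.5],[0,0,0.0014,0,0,0,0.5]]
  ]
}}

```text
clock: 24.4
eef_pos: [522.7, 181.0, 204.6]
eef_rot: [-3.142, -0.0, 1.872]
wrist_force: [-0.6, 0.4, 0.5]
finger_gap: 46.9
finger_force: 0.0
```

Call:
{"op": "servo_tool", "data": {
  "motion": [
    [[0,0,0.02,0,0,0,0.5],[0,0,0.05,0,0,0,0.5],[0,0,0.1,0,0,0,0.5],[0,0,0.16,0,0,0,0.5],[0,-0.06,0.16,0,0,0,0.5],[0,-0.12,0.16,0,0,0,0.5],[0,-0.12,0.16,0,0,0,0.5],[0,-0.12,0.16,0,0,0,0.5],[0,-0.12,0.16,0,0,0,0.5]]
  ]
}}

```text
clock: 25.3
eef_pos: [522.7, 121.6, 284.9]
eef_rot: [3.141, -0.0, 1.873]
wrist_force: [-0.0, -0.4, -0.8]
finger_gap: 47.0
finger_force: 0.0
```

```bash
python3 - <<'E'
from h import *
c=shot('wrist'); P=cloud(c)
s=manip.read_state();print(s['eef_pos'],s['finger_gap'],s['wrist_force'],s['qd'].round(3),s['clock'])
hsv=cv2.cvtColor(c['frame'],cv2.COLOR_RGB2HSV)
m=((hsv[...,0]<8)|(hsv[...,0]>172))&(hsv[...,1]>130)&(P[...,2]>227)&(P[...,2]<236)&(np.hypot(P[...,0]-522,P[...,1]-181)<30)
print(m.sum(),P[m].mean(0),P[m].std(0)); v,u=np.nonzero(m)
A=np.c_[P[m][:,:2]-P[m][:,:2].mean(0),np.ones(m.sum())]; print('slope',np.linalg.lstsq(A,P[m][:,2],rcond=None)[0])
save(c,'w8.png')
E
```

```text
[522.67429933 121.71981419 284.75853448] 46.77758076608843 [0.70158571 0.56615414 0.16035158] [ 0.002  0.003  0.005 -0.002 -0.    -0.002] 25.35
1115 [521.81016698 180.00701211 230.93397211] [5.72798414 5.72557805 0.64874188]
slope [1.54157891e-03 1.00251197e-03 2.30933972e+02]
```

View pics/w8.png

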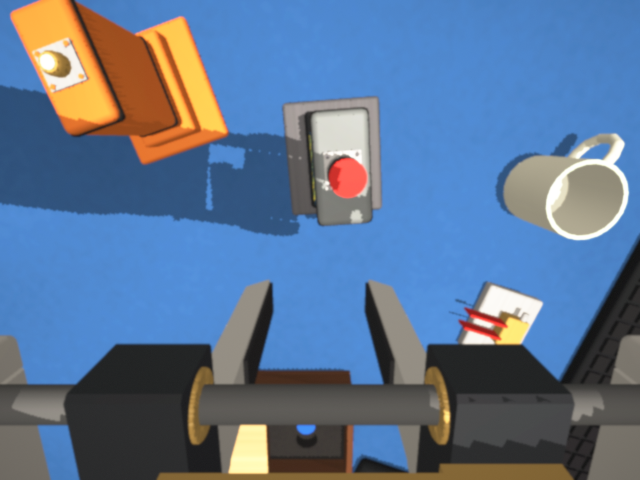

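The load stands upright on the socket at (347,178): its top is at z 230.9 (183 + 48 expected), it is level and centred, and the gripper is clear of it. The short is still in its pocket at (306,430).

```bash
python3 -c "
from cell import manip
print(manip.sign_off())"
```

```text
the job is handed in; nothing more can be done
None
```

I drew the lid to its stop, seated the red-banded load on the grey analyser's socket and released it, left the short in its pocket, and handed the job in at about 25 s; no verdict was shown.

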